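# Bed a power-supply module on its guide and slide it to the scribed line

## Robot

A 6-joint arm with a two-finger parallel gripper is mounted at the origin on the work surface. World frame = base frame: x ahead of the robot, y to its left, z up, the work surface at z = 0. Lengths are in m, angles in rad, forces in N, time in s.
With the tool pointing down it reaches from about 0.325 to 0.775 m from the base axis. Payload 5.5 kg.
Tool frame: the origin (TCP) lies between the finger pads; the fingertips stand env.tip_reach ahead of it and the grasp point (between the pads) lies 2 mm behind it (env.tip_reach is the distance from the TCP to the fingertips, in m); z points along the fingers, y is the line along which they close (so a half turn about z gives the same grasp; the last joint's range is limited). The gripper opens to 88 mm and grips with 3 to 60 N. Pads are 20 mm wide; open, the fingers measure 115 mm over their backs; the gripper's body (75 mm by 178 mm) begins 61 mm behind the grasp point.
Start: joints at [1.232, 0.091, 1.231, -0, 1.82, -0.057], TCP at [0.167, 0.576, 0.24] pointing down, gripper open.
Joint ranges: [-2.87, 2.87], [-0.86, 2.18], [0.17, 2.46], [-1.51, 4.65], [0.06, 2.69], [-2.65, 2.65]. Speed limits (rad/s): [2.57, 2.57, 3.01, 3.14, 3.14, 3.14].

## Interface

Orientations are given as a unit quaternion [w, x, y, z].
In Python, from cell import sensors, optics, ticket, env gives the robot as it stands.
- The arm moves only by the tool carry_out, never from a script. Its argument "moves" is a list of rows, each an object with "translation": the shift along the world's x, y, z in units of 30 mm (1.0 is 30 mm), a list of three; "twist": the turn about the world's z in units of 5 degrees (1.0 is 5 degrees). A call has 1 to 20 rows; each row shifts and turns the commanded pose from where the row before left it; what a row does not reach is not made up. A row lasts 1/10 s, in which the tool goes at most 50 mm and 8.59 degrees, less where a joint would pass 70% of its speed; a pose out of reach is approached as far as the arm can. A call is refused whole if a number of a shift passes 1 or a number of a turn 1, either way. A call with a gripper value outside its range is refused whole. "claw" is the opening, from 0 (shut) to 1 (fully open), set as the call begins (left out, the last holds). The fingers move at their own pace and stop on an object; "newtons" is the grip in N (left out, the last holds). Time passes only in rows, so rows that do not move let the fingers close. It gives the time, the measured TCP pose, the force, the opening and the grip force at its end, in the units of the state.
- sensors.sense(): the state, without advancing time (a new reading comes with each control period).
- optics.get_image(name): name is "side" or "top" or "wrist"; returns the picture (400x640x3 uint8, red, green, blue); there is no depth.
- optics.calibration(name): a dict with "camera_matrix" (3x3 intrinsics, pixels), "extrinsics" (4x4, takes a point from world to camera coordinates). Camera axes: x right, y down, z forward; pixel columns grow to the right and rows downward; lengths in m; the calibration is good to about 2 mm. A picture is of the moment at which its call begins: read the wrist's pose just before it. calibration takes no time and is no camera call; for the wrist camera it gives the pose at the moment of the call.
- ticket.hand_in(): hands the job in; it is judged then, once.
The state is a dict: "t": time; "q": joint angles; "joint_velocities": joint speeds; "joint_torque": joint torques, N m; "tcp_pos": TCP position; "ee_rot": TCP orientation; "wrist_force": force on the tool from outside, world axes, zero at the start; "ft_torque": the same for the moment, N m; "grip_width": finger opening in m; "grip_force": force on a finger pad.
Only numpy, scipy, OpenCV 4.12 (cv2) and the standard library are available. Lean on these libraries where they do the work, as an engineer would, in place of code of your own. Each camera call takes 0.05 s, during which the arm holds its last target. There are 200 camera calls.

## Task

Push the aluminium module flat across the blue chassis plate until it meets the brass guide bar and bed it there squarely: lean on it with about 8 N more than it takes to slide it, for a second, so that the bar never takes 16 N. Then, keeping it against the bar, slide it along until its left edge (seen from the robot) meets the white scribed line; nothing stops it there, so do not run past. Do not lift or tip the module, leave the bystanding things alone, and back away.

Things in the scene. Friction and masses are not known exactly. Their poses are not given: they have to be found in the camera images.
- plate: blue painted steel chassis plate, fixed to the bench, 220 (x) x 360 (y) x 10 mm thick; origin at the centre of its underside on the bench. Its x axis points across the plate to the guide (away from the robot), y along the guide towards the line end, z up.
- guide: dark steel carrier strip fixed along the plate's far edge, 14 (x) x 360 (y) x 18 mm; origin at the centre of its underside on the plate, axes as the plate's. In front of it, parallel, stands the brass guide bar, 6 mm thick, 16 mm tall, 360 long: set by hand, its bearing face lies anywhere from x = -14 to -34 mm. That is not measured: feel for it. It does not give under 16 N.
- line (a point): a point on the plate's top face on the white scribed line, midway across the plate; axes as the plate's. The line (1.5 mm wide) runs straight along x from the plate's near edge to the guide bar; no step or stop is there. It is 100 mm from the plate's middle along +y.
- module: closed aluminium box 100 (x) x 130 (y) x 42 mm tall, loose on the plate, about 0.5 kg (varies by a third; sliding it takes 1 to 7 N), too wide to grasp: push its upright faces with the fingertips. Origin at the centre of its underside; +x face goes against the guide, +y face (left edge) to the line. Starts askew, its middle 18 to 56 mm off the bar, 45 to 100 mm short of the line.
- edge (a point): middle of the module's left (+y) lower edge, 65 mm from its origin; the edge that must meet the line.
- back (a point): middle of the module's lower edge on the guide side (+x), 50 mm from its origin; it goes against the brass bar.
- screwdriver: bystander: orange-handled screwdriver 190 mm long lying on the bench.
- tin: bystander: round tin of screws, 68 mm across, 26 mm tall, origin at the centre of its underside.
- remote: bystander: black remote control 45 x 150 x 20 mm, origin at the centre of its underside.
- reel: bystander: red reel 52 mm across, 36 mm tall, origin at the centre of its underside.
Not all that is in view belongs to the job. There is more than one size of the module; the job needs the middle-sized.

How it is judged:
On the way, in this order (a step that is already met when the one before it is completed fails the run):
1. the module is bedded squarely on the brass bar: more than 3 N between them, held 0.5 s (contact force between module and guide above 3 N and angle between the x axis of module and the x axis of plate, either way round below 0.03 rad), for 0.5 s.
2. the module's left edge has been brought to the scribed line with its back along the brass bar (y of edge in the frame of line between -0.0025 and 0.0025 m and x of bar_c0 in the frame of module below 0.055 m and angle between the x axis of module and the x axis of plate, either way round below 0.03 rad), for 0.2 s.
At the end, for the whole second after the job is handed in: the module lies flat and still on the plate, released, its left edge within 2.5 mm of the scribed line, its back within 2 mm of the brass bar's face and square to it within 1.7 degrees (all of step 2 and z of module in the frame of plate between 0.008 and 0.0125 m and angle between module's own z axis and vertical below 0.03 rad and linear speed of module below 0.01 m/s and contact force between the fingers and module below 0.1 N); the robot touches nothing.
It fails at once if the module is pressed on the guide bar with more than 16 N (contact force between module and guide above 16 N).
It fails at once if the module's left edge runs more than 5 mm past the line (y of edge in the frame of line above 0.005 m).
It fails at once if the module is lifted or tipped (z of module in the frame of plate above 0.016 m or angle between module's own z axis and vertical above 0.12 rad).
It fails at once if a bystanding thing is moved more than 15 mm (distance of any of screwdriver, tin, remote, reel from where it was at the start of the episode above 0.015 m).
It also fails if it takes over 67 s, if anything falls off the work surface, if the arm or the gripper's body presses on something with over 40 N, if the wrist force passes 120 N, or if a joint passes its speed limit or range.

## Working session

There is one attempt and no reset: what is moved stays moved. The work goes in short steps, Python scripts to look and compute and a tool call to move; the robot and the scene stay as the last step left them, time stands still between calls to the robot, and variables do not carry over. Pictures are saved under pics/ and viewed, at most 10 in all, crops included, and the job is handed in when it is done.

Besides the shell and the picture viewer there is one more tool, called as name([rows], argument=value, ...), one row to a line, values as JSON. carry_out: Moves the arm, as the interface text tells. Its arguments: {"type":"object","properties":{"moves":{"type":"array","items":{"type":"object","properties":{"translation":{"type":"array","items":{"type":"number"}},"twist":{"type":"number"}}}},"claw":{"type":"number"},"newtons":{"type":"number"}},"required":["moves"]}

```bash
mkdir -p pics; ls; python3 - <<'E'
from cell import sensors, optics, ticket, env
import cv2
s=sensors.sense(); print(s); print(env.tip_reach)
for n in ("top","side"):
    cv2.imwrite(f"pics/{n}0.png",cv2.cvtColor(optics.get_image(n),cv2.COLOR_RGB2BGR))
    c=optics.calibration(n); print(n,c)
E
```

```text
pics
{'t': 0.0, 'q': array([ 1.23231276e+00,  9.18475190e-02,  1.23187474e+00, -2.58648798e-05,
        1.81979316e+00, -5.66905296e-02]), 'joint_velocities': array([-1.22969165e-04,  2.01501996e-03,  1.83654741e-03, -2.35816575e-05,
        8.20273073e-04, -1.41211099e-03]), 'joint_torque': array([-1.10143468e-03, -4.46447539e+01, -4.06449544e+01,  6.96880720e-02,
        2.92849378e-02, -1.14565200e-04]), 'tcp_pos': array([0.16676401, 0.57608581, 0.23851993]), 'ee_rot': array([-1.76430702e-04,  1.40433882e-01,  9.90089592e-01, -9.45139508e-04]), 'wrist_force': array([ 0.14873924, -0.24248352, -0.09025521]), 'ft_torque': array([ 0.03292338,  0.0478371 , -0.01312113]), 'grip_force': 0.0, 'grip_width': 0.08775259703743979}
0.017
top {'camera_matrix': array([[365.34114307,   0.        , 316.46910646],
       [  0.        , 365.34114307, 200.95521723],
       [  0.        ,   0.        ,   1.        ]]), 'extrinsics': array([[ 6.09897216e-04, -9.99996533e-01,  2.56168558e-03,
         4.45317472e-02],
       [-9.80375383e-01, -1.10293437e-03, -1.97136736e-01,
         5.34676746e-01],
       [ 1.97138878e-01, -2.39118033e-03, -9.80372656e-01,
         8.40569663e-01],
       [ 0.00000000e+00,  0.00000000e+00,  0.00000000e+00,
         1.00000000e+00]])}
side {'camera_matrix': array([[401.75537486,   0.        , 317.46109556],
       [  0.        , 401.75537486, 206.13765671],
       [  0.        ,   0.        ,   1.        ]]), 'extrinsics': array([[ 0.89972374, -0.43618753,  0.01541518, -0.47052144],
       [-0.25029065, -0.54456468, -0.80050228,  0.19423372],
       [ 0.35756368,  0.71637263, -0.59913143,  0.89459936],
       [ 0.        ,  0.        ,  0.        ,  1.        ]])}
```

View pics/top0.png

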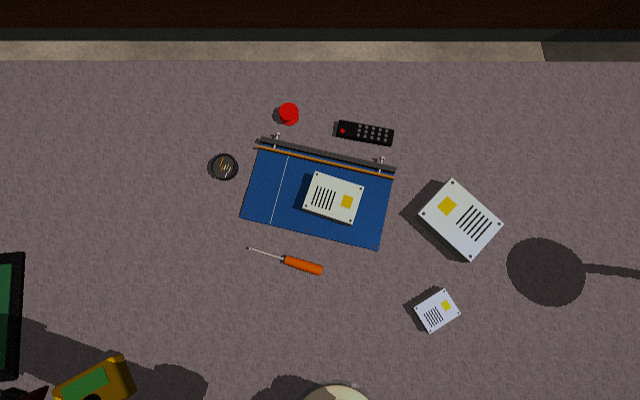

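View pics/side0.png

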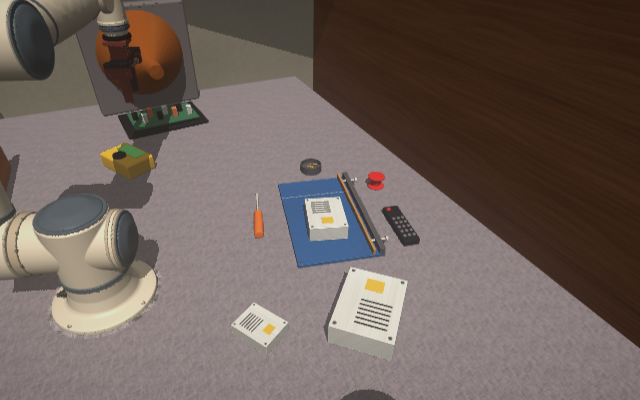

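The pictures show three light boxes with a yellow patch: one on the plate (top view 334,197), a large one (460,220) and a small one (437,311). The middle-sized one is on the blue plate, so it is the module. The white line runs from (289,155) to (271,222), and the brass bar from (255,147) to (393,177). The crop below is to confirm this.

```bash
cat > h.py <<'E'
import numpy as np, cv2
from cell import sensors, optics, ticket, env
def img(n): return cv2.cvtColor(optics.get_image(n),cv2.COLOR_RGB2BGR)
def ray(c,uv,z):
    K,E=c["camera_matrix"],c["extrinsics"]; R,t=E[:3,:3],E[:3,3]
    o=-R.T@t; uv=np.atleast_2d(np.array(uv,float))
    d=(R.T@np.linalg.inv(K)@np.c_[uv,np.ones(len(uv))].T).T
    return (o+d*((z-o[2])/d[:,2])[:,None])[:,:2]
def quad(mask):
    cs=cv2.findContours(mask,cv2.RETR_EXTERNAL,cv2.CHAIN_APPROX_NONE)[0]
    k=max(cs,key=cv2.contourArea); return k[:,0,:], cv2.boxPoints(cv2.minAreaRect(k))
E
python3 - <<'E'
from h import *
b=cv2.imread("pics/top0.png"); c=optics.calibration("top")
E_=c["extrinsics"]; print("cam",-E_[:3,:3].T@E_[:3,3])
hsv=cv2.cvtColor(b,cv2.COLOR_BGR2HSV)
blue=cv2.inRange(hsv,(95,120,40),(125,255,255))
w=cv2.inRange(hsv,(0,0,170),(180,70,255)); w[:, :295]=0; w[:,375:]=0; w[:160]=0;w[:235]=w[:235]; w[235:]=0
w=cv2.morphologyEx(w,cv2.MORPH_CLOSE,np.ones((7,7)))
k,q=quad(w); print("mod px",q.tolist()); p=ray(c,q,.052); print(p)
print("sides",np.linalg.norm(p-np.roll(p,-1,0),axis=0*0+1)); print("centre",p.mean(0))
for i in range(4):
    d=p[(i+1)%4]-p[i]; print("ang",np.degrees(np.arctan2(d[1],d[0])))
bc=cv2.morphologyEx(blue,cv2.MORPH_CLOSE,np.ones((41,41)))
k,q=quad(bc); p=ray(c,q,.01); print("plate px",q.tolist()); print(p,p.mean(0),np.linalg.norm(p-np.roll(p,-1,0),axis=1))
# line pixels
l=cv2.inRange(hsv,(0,0,110),(180,130,255)); m=np.zeros_like(l); cv2.line(m,(289,155),(271,222),255,9); l&=m
ys,xs=np.nonzero(l); 
P=ray(c,np.c_[xs,ys],.01); v=cv2.fitLine(P.astype(np.float32),cv2.DIST_HUBER,0,.001,.001).ravel(); print("line",len(xs),v, np.degrees(np.arctan2(v[1],v[0])))
# brass
o=cv2.inRange(hsv,(8,120,90),(22,255,255)); o[:140]=0;o[182:]=0;o[:,:250]=0;o[:,400:]=0
ys,xs=np.nonzero(o);P=ray(c,np.c_[xs,ys],.026); v=cv2.fitLine(P.astype(np.float32),cv2.DIST_HUBER,0,.001,.001).ravel(); print("brass",len(xs),v,np.degrees(np.arctan2(v[1],v[0])))
n=np.array([-v[1],v[0]]);r=(P-v[2:])@n; print("width",np.percentile(r,[2,98]))
cv2.imwrite("pics/crop0.png",cv2.resize(b[130:260,230:410],None,fx=4.4,fy=4.4,interpolation=cv2.INTER_CUBIC))
cv2.imwrite("pics/crop1.png",cv2.resize(w[130:260,230:410]//2+bc[130:260,230:410]//4+l[130:260,230:410]//2,None,fx=4,fy=4))
E
```

```text
cam [0.3584478  0.04713126 0.92936187]
mod px [[302.4000244140625, 206.79998779296875], [314.5, 170.5], [364.0, 187.0], [351.9000244140625, 223.29998779296875]]
[[ 0.5202786   0.07933172]
 [ 0.61225868  0.04994416]
 [ 0.57015514 -0.072359  ]
 [ 0.47980306 -0.04079994]]
sides [0.09656067 0.12934748 0.09570513 0.12676705]
centre [0.54562387 0.00402924]
ang -17.718640538792474
ang -108.99630969006704
ang 160.7462094497614
ang 71.37996449121128
plate px [[239.26556396484375, 218.12132263183594], [257.33770751953125, 141.3147735595703], [395.45574951171875, 173.81312561035156], [377.38360595703125, 250.6196746826172]]
[[ 0.49859814  0.24106835]
 [ 0.70452208  0.20185071]
 [ 0.6157327  -0.1610056 ]
 [ 0.41686392 -0.10745002]] [0.55892921 0.04361586] [0.20962512 0.37356159 0.20595386 0.35797421]
line 85 [ 0.9715172 -0.2369689  0.5806391  0.140293 ] -13.707711
brass 345 [0.23428166 0.97216874 0.644213   0.02270548] 76.450714
width [-0.00317976  0.0034449 ]
```

View pics/crop0.png

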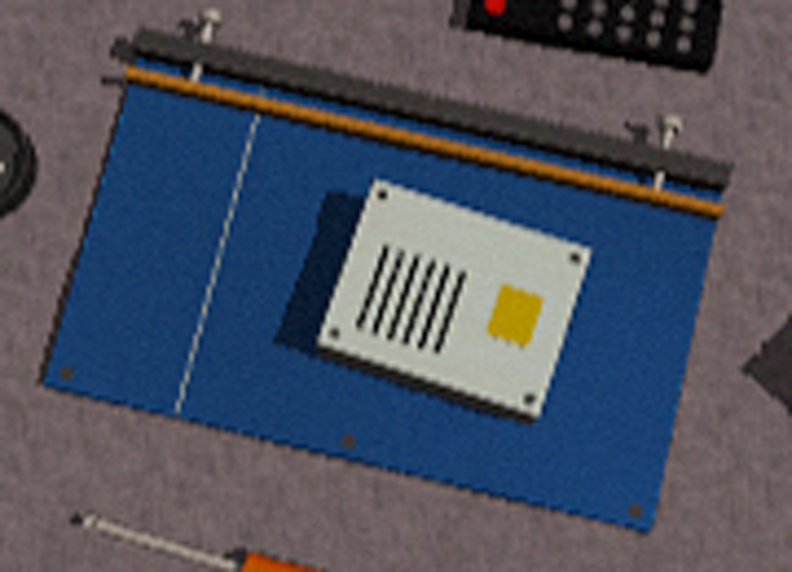

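The crop confirms it: the box on the plate is the middle-sized one. It is 36–38 mm from the bar and about 76 mm short of the line, and turned about -5° relative to the plate. The plate's x axis points about -13.6° in world. I'll move over to the near side, with the finger line parallel to the bar.

carry_out([
  {"translation":[0.53,-1,0]},
  {"translation":[0.53,-1,0]},
  {"translation":[0.53,-1,0]},
  {"translation":[0.53,-1,0]},
  {"translation":[0.53,-1,0]},
  {"translation":[0.53,-1,0]},
  {"translation":[0.53,-1,0]},
  {"translation":[0.53,-1,0]},
  {"translation":[0.53,-1,0]},
  {"translation":[0.53,-1,0]},
  {"translation":[0.53,-1,0]},
  {"translation":[0.53,-1,0]},
  {"translation":[0.53,-1,0]},
  {"translation":[0.53,-1,0]},
  {"translation":[0.53,-1,0]},
  {"translation":[0.53,-1,0]},
  {"translation":[0.53,-1,0]},
  {"translation":[0.53,-1,0]},
  {"translation":[0.2,-0.37,0],"twist":0.5},
  {"translation":[0,0,0]},
], claw=0.7)

```text
validation failed for argument at $.mo...
```

carry_out([
  {"translation":[0.53,-1,0],"twist":0},
  {"translation":[0.53,-1,0],"twist":0},
  {"translation":[0.53,-1,0],"twist":0},
  {"translation":[0.53,-1,0],"twist":0},
  {"translation":[0.53,-1,0],"twist":0},
  {"translation":[0.53,-1,0],"twist":0},
  {"translation":[0.53,-1,0],"twist":0},
  {"translation":[0.53,-1,0],"twist":0},
  {"translation":[0.53,-1,0],"twist":0},
  {"translation":[0.53,-1,0],"twist":0},
  {"translation":[0.53,-1,0],"twist":0},
  {"translation":[0.53,-1,0],"twist":0},
  {"translation":[0.53,-1,0],"twist":0},
  {"translation":[0.53,-1,0],"twist":0},
  {"translation":[0.53,-1,0],"twist":0},
  {"translation":[0.53,-1,0],"twist":0},
  {"translation":[0.53,-1,0],"twist":0},
  {"translation":[0.53,-1,0],"twist":0},
  {"translation":[0.2,-0.37,0],"twist":0.5},
  {"translation":[0,0,0],"twist":0},
], claw=0.7)

```text
t: 2.1
tcp_pos: [0.4593, 0.0238, 0.2388]
ee_rot: [-0.001, 0.12, 0.993, -0.0]
wrist_force: [-0.5, 0.2, 0.2]
grip_width: 0.0615
grip_force: 0.0
```

carry_out([
  {"translation":[0,0,-1],"twist":0},
  {"translation":[0,0,-1],"twist":0},
  {"translation":[0,0,-1],"twist":0},
  {"translation":[0,0,-1],"twist":0},
  {"translation":[0,0,-1],"twist":0},
  {"translation":[0,0,-1],"twist":0},
  {"translation":[0,0,-0.5],"twist":0},
  {"translation":[0,0,-0.2],"twist":0},
  {"translation":[0,0,0],"twist":0},
  {"translation":[0,0,0],"twist":0},
])

```text
t: 3.1
tcp_pos: [0.4599, 0.0254, 0.0402]
ee_rot: [0.001, 0.119, 0.993, 0.0]
wrist_force: [-0.1, 0.2, 0.3]
grip_width: 0.0616
grip_force: 0.0
```

```bash
python3 - <<'E'
from h import *
s=sensors.sense(); print(s["tcp_pos"],s["wrist_force"])
a=cv2.resize(img("wrist"),(400,250)); b=img("top")[120:270,220:420]
cv2.imwrite("pics/m1.png",np.vstack([a,cv2.resize(b,(400,300))]))
E
```

```text
[0.45989916 0.02542582 0.04020109] [-0.08337145  0.18817986  0.26758745]
```

View pics/m1.png

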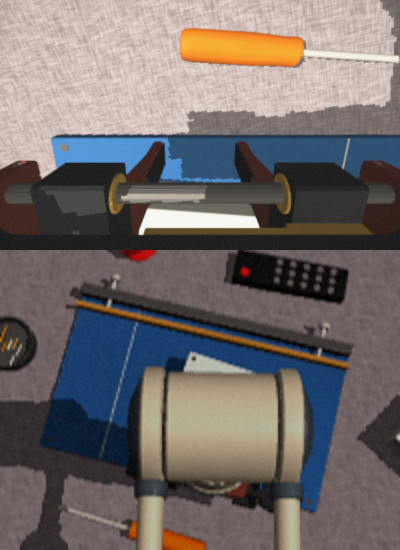

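The wrist camera looks back toward the screwdriver, which is clear of the fingers. The fingertips are on the plate in front of the module's near face. Now I'll push along the plate's x.

carry_out([
  {"translation":[0.13,-0.0314,0],"twist":0},
  {"translation":[0.13,-0.0314,0],"twist":0},
  {"translation":[0.13,-0.0314,0],"twist":0},
  {"translation":[0.13,-0.0314,0],"twist":0},
  {"translation":[0.065,-0.0157,0],"twist":0},
  {"translation":[0.065,-0.0157,0],"twist":0},
  {"translation":[0.065,-0.0157,0],"twist":0},
  {"translation":[0.065,-0.0157,0],"twist":0},
  {"translation":[0.065,-0.0157,0],"twist":0},
  {"translation":[0.065,-0.0157,0],"twist":0},
  {"translation":[0.065,-0.0157,0],"twist":0},
  {"translation":[0.065,-0.0157,0],"twist":0},
  {"translation":[0.065,-0.0157,0],"twist":0},
  {"translation":[0.065,-0.0157,0],"twist":0},
])

```text
t: 4.6
tcp_pos: [0.4932, 0.0164, 0.0385]
ee_rot: [-0.001, 0.119, 0.993, -0.001]
wrist_force: [-5.2, -1.7, 3.2]
grip_width: 0.0615
grip_force: 2.6
```

```bash
cat > st.py <<'E'
from h import *
e=np.array([.972,-.235,0]); f=np.array([.235,.972,0])
def st():
    s=sensors.sense(); p,F,q=s["tcp_pos"],s["wrist_force"],s["ee_rot"]
    print("t %.2f a %.4f b %.4f z %.4f  Fe %.2f Ff %.2f Fz %.2f yaw %.2f Mz %.3f"%(s["t"],p@e,p@f,p[2],F@e,F@f,F[2],np.degrees(2*np.arctan2(q[2],q[1]))-90,s["ft_torque"][2]))
if __name__=="__main__": st()
E
python3 st.py
```

```text
t 4.60 a 0.4755 b 0.1318 z 0.0385  Fe -4.67 Ff -2.91 Fz 3.25 yaw 76.33 Mz -0.187
```

carry_out([
  {"translation":[0.065,-0.0157,0],"twist":0},
  {"translation":[0.065,-0.0157,0],"twist":0},
  {"translation":[0.065,-0.0157,0],"twist":0},
  {"translation":[0.065,-0.0157,0],"twist":0},
  {"translation":[0.065,-0.0157,0],"twist":0},
  {"translation":[0.065,-0.0157,0],"twist":0},
  {"translation":[0.065,-0.0157,0],"twist":0},
  {"translation":[0.065,-0.0157,0],"twist":0},
])

```text
t: 5.4
tcp_pos: [0.5088, 0.0133, 0.0385]
ee_rot: [-0.001, 0.119, 0.993, 0.0]
wrist_force: [-5.7, 1.6, 2.6]
grip_width: 0.0614
grip_force: 2.8
```

```bash
python3 st.py; python3 - <<'E'
from h import *
a=cv2.resize(img("wrist"),(400,250)); b=img("top")[120:270,220:420]
s=img("side")[150:300,240:440]
cv2.imwrite("pics/m2.png",np.hstack([cv2.resize(s,(400,300)),cv2.resize(b,(400,300))]))
E
```

```text
t 5.40 a 0.4914 b 0.1325 z 0.0385  Fe -5.90 Ff 0.20 Fz 2.60 yaw 76.38 Mz 0.039
```

View pics/m2.png

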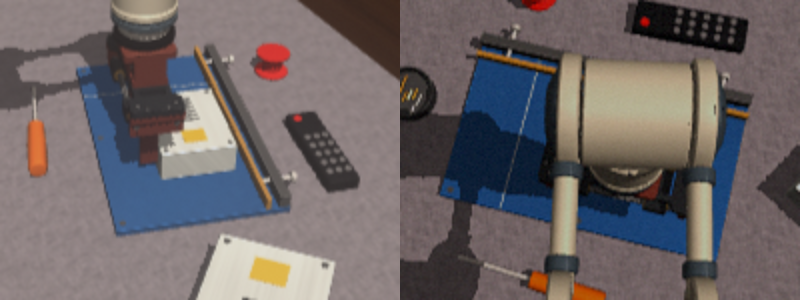

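The module is now square against both fingers, and sliding takes about 5.9 N. I'll go on more slowly.

carry_out([
  {"translation":[0.065,-0.0157,0],"twist":0},
  {"translation":[0.065,-0.0157,0],"twist":0},
  {"translation":[0.065,-0.0157,0],"twist":0},
  {"translation":[0.0324,-0.0078,0],"twist":0},
  {"translation":[0.0324,-0.0078,0],"twist":0},
  {"translation":[0.0324,-0.0078,0],"twist":0},
])

```text
t: 6.15
tcp_pos: [0.5179, 0.0111, 0.0385]
ee_rot: [-0.001, 0.119, 0.993, 0.0]
wrist_force: [-5.2, 1.3, 3.0]
grip_width: 0.0619
grip_force: 2.7
```

```bash
python3 st.py
```

```text
t 6.15 a 0.5008 b 0.1325 z 0.0385  Fe -5.35 Ff 0.06 Fz 3.05 yaw 76.36 Mz 0.057
```

carry_out([
  {"translation":[0.0162,-0.0039,0],"twist":0},
  {"translation":[0.0162,-0.0039,0],"twist":0},
  {"translation":[0.0162,-0.0039,0],"twist":0},
  {"translation":[0.0162,-0.0039,0],"twist":0},
])

```text
t: 6.55
tcp_pos: [0.5198, 0.0106, 0.0385]
ee_rot: [-0.001, 0.119, 0.993, 0.0]
wrist_force: [-5.1, 2.1, 2.6]
grip_width: 0.0615
grip_force: 2.7
```

carry_out([
  {"translation":[0.0162,-0.0039,0],"twist":0},
  {"translation":[0.0162,-0.0039,0],"twist":0},
  {"translation":[0.0162,-0.0039,0],"twist":0},
])

```text
t: 6.85
tcp_pos: [0.5213, 0.0103, 0.0385]
ee_rot: [-0.001, 0.119, 0.993, 0.0]
wrist_force: [-4.9, 1.3, 2.5]
grip_width: 0.0617
grip_force: 2.7
```

carry_out([
  {"translation":[0.0162,-0.0039,0],"twist":0},
  {"translation":[0.0162,-0.0039,0],"twist":0},
])

```text
t: 7.05
tcp_pos: [0.5223, 0.01, 0.0385]
ee_rot: [-0.001, 0.119, 0.993, 0.0]
wrist_force: [-5.6, 1.6, 2.7]
grip_width: 0.0616
grip_force: 2.7
```

carry_out([
  {"translation":[0.0162,-0.0039,0],"twist":0},
  {"translation":[0.0162,-0.0039,0],"twist":0},
])

```text
t: 7.25
tcp_pos: [0.5233, 0.0098, 0.0385]
ee_rot: [-0.001, 0.119, 0.993, 0.0]
wrist_force: [-5.1, 1.4, 2.4]
grip_width: 0.0614
grip_force: 2.7
```

carry_out([
  {"translation":[0.0162,-0.0039,0],"twist":0},
  {"translation":[0.0162,-0.0039,0],"twist":0},
])

```text
t: 7.45
tcp_pos: [0.5242, 0.0096, 0.0385]
ee_rot: [-0.001, 0.119, 0.993, 0.0]
wrist_force: [-5.7, 1.1, 2.8]
grip_width: 0.0621
grip_force: 2.7
```

carry_out([
  {"translation":[0.0162,-0.0039,0],"twist":0},
  {"translation":[0.0162,-0.0039,0],"twist":0},
])

```text
t: 7.65
tcp_pos: [0.5244, 0.0095, 0.0385]
ee_rot: [-0.002, 0.119, 0.993, 0.0]
wrist_force: [-10.0, 1.9, 5.8]
grip_width: 0.0613
grip_force: 5.4
```

The module has reached the bar, with about +5 N over sliding. I'll lean to about 13.5 N in total and hold.

carry_out([
  {"translation":[0.0162,-0.0039,0],"twist":0},
  {"translation":[0,0,0],"twist":0},
])

```text
t: 7.85
tcp_pos: [0.5244, 0.0095, 0.0385]
ee_rot: [-0.002, 0.119, 0.993, 0.0]
wrist_force: [-11.0, 1.7, 6.7]
grip_width: 0.0616
grip_force: 5.8
```

carry_out([
  {"translation":[0.013,-0.0031,0],"twist":0},
  {"translation":[0,0,0],"twist":0},
  {"translation":[0,0,0],"twist":0},
])

```text
t: 8.15
tcp_pos: [0.5244, 0.0095, 0.0385]
ee_rot: [-0.003, 0.119, 0.993, 0.0]
wrist_force: [-13.6, 2.9, 7.2]
grip_width: 0.0612
grip_force: 6.7
```

carry_out([
  {"translation":[0,0,0],"twist":0},
  {"translation":[0,0,0],"twist":0},
  {"translation":[0,0,0],"twist":0},
  {"translation":[0,0,0],"twist":0},
  {"translation":[0,0,0],"twist":0},
  {"translation":[0,0,0],"twist":0},
  {"translation":[0,0,0],"twist":0},
  {"translation":[0,0,0],"twist":0},
  {"translation":[0,0,0],"twist":0},
  {"translation":[0,0,0],"twist":0},
  {"translation":[0,0,0],"twist":0},
])

```text
t: 9.25
tcp_pos: [0.5244, 0.0095, 0.0385]
ee_rot: [-0.003, 0.119, 0.993, 0.0]
wrist_force: [-12.6, 2.8, 8.7]
grip_width: 0.0614
grip_force: 6.7
```

```bash
python3 st.py
```

```text
t 9.25 a 0.5075 b 0.1325 z 0.0385  Fe -12.90 Ff -0.21 Fz 8.68 yaw 76.38 Mz -0.062
```

The module is bedded. I'll back off, lift, turn the gripper -90° and shift to the module's right side.

carry_out([
  {"translation":[-0.1,0.024,0],"twist":0},
  {"translation":[-0.3,0.073,0],"twist":0},
  {"translation":[-0.41,0.099,0],"twist":0},
  {"translation":[0,0,0.5],"twist":0},
  {"translation":[0,0,1],"twist":0},
  {"translation":[0,0,1],"twist":0},
  {"translation":[0,0,1],"twist":0},
  {"translation":[0,0,1],"twist":0},
  {"translation":[0,0,1],"twist":0},
  {"translation":[0,0,1],"twist":0},
], claw=0.5)

```text
t: 10.25
tcp_pos: [0.5027, 0.0146, 0.2365]
ee_rot: [0.001, 0.119, 0.993, 0.0]
wrist_force: [-0.2, 0.9, 0.1]
grip_width: 0.0439
grip_force: 0.0
```

carry_out([
  {"translation":[0.11,-0.21,0],"twist":-1},
  {"translation":[0.11,-0.21,0],"twist":-1},
  {"translation":[0.11,-0.21,0],"twist":-1},
  {"translation":[0.11,-0.21,0],"twist":-1},
  {"translation":[0.11,-0.21,0],"twist":-1},
  {"translation":[0.11,-0.21,0],"twist":-1},
  {"translation":[0.11,-0.21,0],"twist":-1},
  {"translation":[0.11,-0.21,0],"twist":-1},
  {"translation":[0.11,-0.21,0],"twist":-1},
  {"translation":[0.11,-0.21,0],"twist":-1},
  {"translation":[0.11,-0.21,0],"twist":-1},
  {"translation":[0.11,-0.21,0],"twist":-1},
  {"translation":[0.11,-0.21,0],"twist":-1},
  {"translation":[0.11,-0.21,0],"twist":-1},
  {"translation":[0.11,-0.21,0],"twist":-1},
  {"translation":[0.11,-0.21,0],"twist":-1},
  {"translation":[0.11,-0.21,0],"twist":-1},
  {"translation":[0.11,-0.21,0],"twist":-1},
  {"translation":[0,0,0],"twist":0},
  {"translation":[0,0,0],"twist":0},
])

```text
t: 12.25
tcp_pos: [0.562, -0.0987, 0.2345]
ee_rot: [0.0, 0.785, 0.619, 0.0]
wrist_force: [0.1, -0.2, 0.3]
grip_width: 0.0436
grip_force: 0.0
```

```bash
python3 st.py; python3 - <<'E'
from h import *
c=optics.calibration("wrist"); np.save("wc.npy",np.r_[c["camera_matrix"],c["extrinsics"][:3,:3],c["extrinsics"][:3,3:].T])
cv2.imwrite("pics/w3.png",img("wrist"))
E
```

```text
t 12.25 a 0.5694 b 0.0362 z 0.2345  Fe 0.11 Ff -0.22 Fz 0.33 yaw -13.53 Mz 0.021
```

View pics/w3.png

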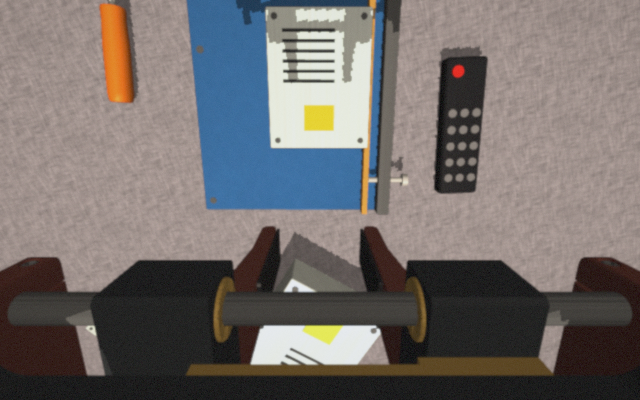

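The wrist picture shows the module against the bar, with its right top edge at row 148 (columns 271–368). The large box lies under the fingers, with its corner near (295,235), so I'll check that clearance and the module's pose.

```bash
python3 - <<'E'
from h import *
from st import e,f
w=np.load("wc.npy");E=np.eye(4);E[:3,:3]=w[3:6];E[:3,3]=w[6];cw=dict(camera_matrix=w[:3],extrinsics=E)
M=np.array([e[:2],f[:2]]).T
R=E[:3,:3];print("wcam",-R.T@E[:3,3], "fwd",R[2])
print("mod top corners ab",ray(cw,[(271,148),(368,148),(265,7),(374,7)],.052)@M)
print("plate corner, bar front end",ray(cw,[(208,209)],.01)@M,ray(cw,[(362,213)],.026)@M)
ct=optics.calibration("top")
print("big box, z 0/.04/.08",[ (ray(ct,[(418,213),(452,179)],z)@M).tolist() for z in (0,.04,.08)])
print("big wrist",[ (ray(cw,[(297,258),(290,290)],z)@M).tolist() for z in (0,.04,.08)])
p=R@np.array([*(M@[.5694,.036]),.02])+E[:3,3]; p=w[:3]@p; print("tip proj",p[:2]/p[2])
E
```

```text
wcam [ 0.57844585 -0.02879985  0.3791761 ] fwd [-0.05863646 -0.25419653 -0.96537345]
mod top corners ab [[0.52017017 0.07203548]
 [0.61981439 0.07216637]
 [0.51958798 0.20104972]
 [0.61996695 0.20127713]]
plate corner, bar front end [[ 0.43430104 -0.00658778]] [[ 0.61997113 -0.00637808]]
big box, z 0/.04/.08 [[[0.550550290411862, -0.09020487374737478], [0.660861867415788, -0.1606177790179104]], [[0.5413734613293959, -0.08072517808273276], [0.6469371965691421, -0.14810749181010888]], [[0.5321966322469299, -0.07124548241809081], [0.6330125257224961, -0.13559720460230737]]]
big wrist [[[0.5409306918884904, -0.07666129580387855], [0.5307100495839826, -0.12374629668453456]], [[0.5438936047081311, -0.05718721851839522], [0.534751157188682, -0.09930513407393221]], [[0.5468565175277718, -0.03771314123291187], [0.5387922647933815, -0.0748639714633298]]]
tip proj [318.87923776 176.40207765]
```

The large box is at b < -0.04, behind the tool, so there's room. I'll go down beside the module's right face.

carry_out([
  {"translation":[0,0,-1],"twist":0},
  {"translation":[0,0,-1],"twist":0},
  {"translation":[0,0,-1],"twist":0},
  {"translation":[0,0,-1],"twist":0},
  {"translation":[0,0,-1],"twist":0},
  {"translation":[0,0,-1],"twist":0},
  {"translation":[0,0,-0.4],"twist":0},
  {"translation":[0,0,-0.1],"twist":0},
  {"translation":[0,0,0],"twist":0},
  {"translation":[0,0,0],"twist":0},
])

```text
t: 13.3
tcp_pos: [0.5629, -0.0988, 0.0408]
ee_rot: [0.001, 0.786, 0.618, 0.001]
wrist_force: [-0.7, 0.1, 0.9]
grip_width: 0.0437
grip_force: 0.0
```

```bash
python3 st.py
```

```text
t 13.30 a 0.5704 b 0.0362 z 0.0408  Fe -0.70 Ff -0.06 Fz 0.87 yaw -13.62 Mz 0.051
```

carry_out([
  {"translation":[0.0157,0.0648,0],"twist":0},
  {"translation":[0.0157,0.0648,0],"twist":0},
  {"translation":[0.0157,0.0648,0],"twist":0},
  {"translation":[0.0157,0.0648,0],"twist":0},
  {"translation":[0.0157,0.0648,0],"twist":0},
  {"translation":[0.0157,0.0648,0],"twist":0},
  {"translation":[0.0157,0.0648,0],"twist":0},
  {"translation":[0.0157,0.0648,0],"twist":0},
  {"translation":[0.0157,0.0648,0],"twist":0},
  {"translation":[0.0157,0.0648,0],"twist":0},
  {"translation":[0.0157,0.0648,0],"twist":0},
  {"translation":[0.0157,0.0648,0],"twist":0},
  {"translation":[0.0157,0.0648,0],"twist":0},
  {"translation":[0.0157,0.0648,0],"twist":0},
])

```text
t: 14.7
tcp_pos: [0.5682, -0.0721, 0.0387]
ee_rot: [0.0, 0.786, 0.618, -0.001]
wrist_force: [-1.0, -3.9, 0.4]
grip_width: 0.0439
grip_force: 2.3
```

```bash
python3 st.py
```

```text
t 14.70 a 0.5692 b 0.0634 z 0.0387  Fe -0.11 Ff -4.01 Fz 0.41 yaw -13.67 Mz 0.056
```

carry_out([
  {"translation":[0.0175,0.0644,0],"twist":0},
  {"translation":[0.0175,0.0644,0],"twist":0},
  {"translation":[0.0175,0.0644,0],"twist":0},
  {"translation":[0.0175,0.0644,0],"twist":0},
  {"translation":[0.0175,0.0644,0],"twist":0},
  {"translation":[0.0175,0.0644,0],"twist":0},
  {"translation":[0.0175,0.0644,0],"twist":0},
  {"translation":[0.0175,0.0644,0],"twist":0},
  {"translation":[0.0175,0.0644,0],"twist":0},
  {"translation":[0.0175,0.0644,0],"twist":0},
])

```text
t: 15.7
tcp_pos: [0.5729, -0.0528, 0.0386]
ee_rot: [-0.0, 0.786, 0.618, -0.001]
wrist_force: [-5.1, -5.7, 2.8]
grip_width: 0.0439
grip_force: 3.6
```

```bash
python3 st.py
```

```text
t 15.70 a 0.5693 b 0.0833 z 0.0386  Fe -3.58 Ff -6.77 Fz 2.85 yaw -13.67 Mz 0.135
```

carry_out([
  {"translation":[0.0157,0.0648,0],"twist":0},
  {"translation":[0.0157,0.0648,0],"twist":0},
  {"translation":[0.0157,0.0648,0],"twist":0},
  {"translation":[0.0157,0.0648,0],"twist":0},
  {"translation":[0.0157,0.0648,0],"twist":0},
  {"translation":[0.0157,0.0648,0],"twist":0},
  {"translation":[0.0157,0.0648,0],"twist":0},
  {"translation":[0.0157,0.0648,0],"twist":0},
  {"translation":[0.0157,0.0648,0],"twist":0},
  {"translation":[0.0157,0.0648,0],"twist":0},
  {"translation":[0.0157,0.0648,0],"twist":0},
  {"translation":[0.0157,0.0648,0],"twist":0},
  {"translation":[0.0157,0.0648,0],"twist":0},
  {"translation":[0.0157,0.0648,0],"twist":0},
  {"translation":[0.0157,0.0648,0],"twist":0},
])

```text
t: 17.2
tcp_pos: [0.58, -0.0236, 0.0386]
ee_rot: [-0.0, 0.786, 0.618, -0.001]
wrist_force: [-4.8, -5.8, 2.4]
grip_width: 0.044
grip_force: 3.5
```

```bash
python3 st.py; python3 - <<'E'
from h import *
c=optics.calibration("wrist"); np.save("wc.npy",np.r_[c["camera_matrix"],c["extrinsics"][:3,:3],c["extrinsics"][:3,3:].T])
cv2.imwrite("pics/w4.png",img("wrist")); cv2.imwrite("pics/t4.png",img("top"))
a=cv2.resize(cv2.imread("pics/w4.png"),(480,300)); b=cv2.resize(cv2.imread("pics/t4.png")[130:230,230:390],(480,300))
cv2.imwrite("pics/m4.png",np.vstack([a,b]))
E
```

```text
t 17.20 a 0.5693 b 0.1134 z 0.0386  Fe -3.26 Ff -6.74 Fz 2.42 yaw -13.67 Mz 0.063
```

View pics/m4.png

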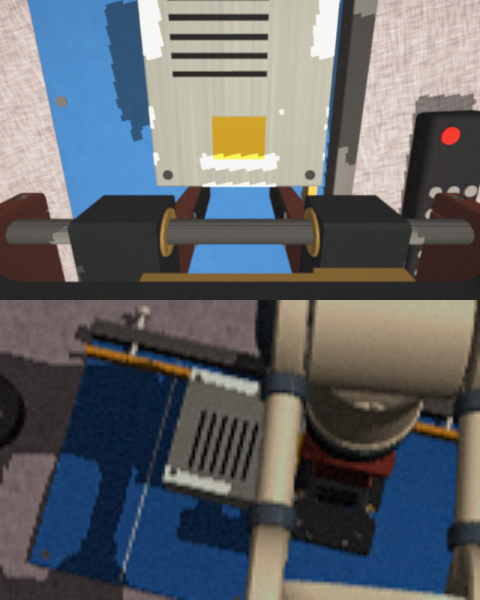

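The wrist view cannot see the line, but the top view shows the module's left top edge at about (293,155)–(284,188) and the line from (289,156) to (271,223). I'll measure that gap to sub-pixel.

```bash
cat > gap.py <<'E'
from h import *
from st import e,f,st
import sys
def prof(g,c,z,a0,a1,b0,b1):
    bs=np.arange(b0,b1,.00025); as_=np.arange(a0,a1,.002)
    A,B=np.meshgrid(as_,bs); P=A[...,None]*e+B[...,None]*f; P[...,2]=z
    K,E=c["camera_matrix"],c["extrinsics"]; q=(P@E[:3,:3].T+E[:3,3])@K.T; uv=(q[...,:2]/q[...,2:]).astype(np.float32)
    return bs,cv2.remap(g,uv[...,0],uv[...,1],cv2.INTER_LINEAR)
def line(im,c,a0,a1):
    s=cv2.cvtColor(im,cv2.COLOR_BGR2HSV)[...,1].astype(np.float32)   # saturation dips on the white line
    bs,p=prof(s,c,.01,a0,a1,.260,.286); m=p.mean(1); w=np.clip(np.median(m)-m-8,0,None); return (w*bs).sum()/w.sum()
def edge(im,c,a0,a1,b0,b1):
    s=cv2.cvtColor(im,cv2.COLOR_BGR2HSV)[...,1].astype(np.float32)
    bs,p=prof(s,c,.052,a0,a1,b0,b1); m=p.mean(1); h=(np.percentile(m,10)+np.percentile(m,90))/2
    i=np.nonzero((m[:-1]<h)&(m[1:]>=h))[0]; return bs[i]
if __name__=="__main__":
    c=optics.calibration("top"); b=float(sys.argv[1]); st()
    i0=cv2.imread("pics/top0.png"); im=np.mean([img("top").astype(float) for _ in range(4)],0).astype(np.uint8)
    print("line0",[round(line(i0,c,x,x+.03),5) for x in (.44,.47,.5,.53,.56)])
    print("line",[round(line(im,c,x,x+.03),5) for x in (.44,.47,.5,.53)])
    print("edge",[edge(im,c,x,x+.02,b-.012,b+.012).round(5).tolist() for x in (.522,.54,.56,.58,.595)])
E
python3 gap.py .2525
```

```text
t 17.30 a 0.5693 b 0.1137 z 0.0386  Fe -3.60 Ff -5.52 Fz 1.56 yaw -13.65 Mz 0.119
line0 [np.float64(0.27302), np.float64(0.27299), np.float64(0.2729), np.float64(0.27296), np.float64(0.27301)]
line [np.float64(0.27299), np.float64(0.27296), np.float64(0.272), np.float64(0.2681)]
edge [[0.25575], [0.25575], [0.25575], [0.25575], [0.2555]]
```

The line is at b = 0.2730 and the edge at 0.2557, square to it. That leaves 17.2 mm, so I'll push 14 and measure again.

carry_out([
  {"translation":[0.0157,0.0648,0],"twist":0},
  {"translation":[0.0157,0.0648,0],"twist":0},
  {"translation":[0.0157,0.0648,0],"twist":0},
  {"translation":[0.0157,0.0648,0],"twist":0},
  {"translation":[0.0157,0.0648,0],"twist":0},
  {"translation":[0.0079,0.0324,0],"twist":0},
  {"translation":[0.0079,0.0324,0],"twist":0},
  {"translation":[0.0079,0.0324,0],"twist":0},
  {"translation":[0.0079,0.0324,0],"twist":0},
  {"translation":[0,0,0],"twist":0},
])

```text
t: 18.5
tcp_pos: [0.5833, -0.0099, 0.0386]
ee_rot: [-0.0, 0.786, 0.618, -0.001]
wrist_force: [-4.2, -6.3, 1.8]
grip_width: 0.044
grip_force: 3.2
```

```bash
python3 gap.py .2695
```

```text
t 18.50 a 0.5693 b 0.1275 z 0.0386  Fe -2.63 Ff -7.08 Fz 1.80 yaw -13.66 Mz 0.130
line0 [np.float64(0.27302), np.float64(0.27299), np.float64(0.2729), np.float64(0.27296), np.float64(0.27301)]
line [np.float64(0.27301), np.float64(0.27296), np.float64(0.27264), np.float64(nan)]
edge [[0.2695], [0.26925], [0.2695], [0.26925], [0.26925]]gap.py:11: RuntimeWarning: invalid value encountered in scalar divide
  bs,p=prof(s,c,.01,a0,a1,.260,.286); m=p.mean(1); w=np.clip(np.median(m)-m-8,0,None); return (w*bs).sum()/w.sum()
```

carry_out([
  {"translation":[0.0063,0.0259,0],"twist":0},
  {"translation":[0.0063,0.0259,0],"twist":0},
  {"translation":[0.0063,0.0259,0],"twist":0},
  {"translation":[0.0063,0.0259,0],"twist":0},
  {"translation":[0,0,0],"twist":0},
  {"translation":[0,0,0],"twist":0},
  {"translation":[0,0,0],"twist":0},
])

```text
t: 19.4
tcp_pos: [0.5841, -0.0068, 0.0386]
ee_rot: [-0.0, 0.786, 0.618, -0.001]
wrist_force: [-3.7, -4.9, 2.0]
grip_width: 0.0438
grip_force: 3.2
```

```bash
python3 gap.py .2725 2>/dev/null
```

```text
t 19.40 a 0.5693 b 0.1306 z 0.0386  Fe -2.48 Ff -5.61 Fz 1.96 yaw -13.67 Mz 0.188
line0 [np.float64(0.27302), np.float64(0.27299), np.float64(0.2729), np.float64(0.27296), np.float64(0.27301)]
line [np.float64(0.27299), np.float64(0.27295), np.float64(0.2727), np.float64(nan)]
edge [[0.2725], [0.2725], [0.2725], [0.2725], [0.27225]]
```

The edge now reads 0.5 mm short of the line. I'll back away, lift, and bring the wrist camera directly over the line to check.

carry_out([
  {"translation":[-0.0157,-0.0648,0],"twist":0},
  {"translation":[-0.078,-0.324,0],"twist":0},
  {"translation":[-0.15,-0.62,0],"twist":0},
  {"translation":[0,0,0.5],"twist":0},
  {"translation":[0,0,1],"twist":0},
  {"translation":[0,0,1],"twist":0},
  {"translation":[0,0,1],"twist":0},
  {"translation":[0,0,1],"twist":0},
  {"translation":[0,0,1],"twist":0},
  {"translation":[0,0,1],"twist":0},
  {"translation":[0.2,0.8,0],"twist":0},
  {"translation":[0.2,0.8,0],"twist":0},
  {"translation":[0.2,0.8,0],"twist":0},
  {"translation":[0.2,0.8,0],"twist":0},
  {"translation":[0,0,0],"twist":0},
  {"translation":[0,0,0],"twist":0},
  {"translation":[0,0,0],"twist":0},
])

```text
t: 21.3
tcp_pos: [0.6014, 0.059, 0.2342]
ee_rot: [0.0, 0.786, 0.618, 0.0]
wrist_force: [-0.1, -0.4, 0.2]
grip_width: 0.0437
grip_force: 0.0
```

```bash
python3 st.py; python3 - <<'E'
from h import *
c=optics.calibration("wrist"); np.save("wc.npy",np.r_[c["camera_matrix"],c["extrinsics"][:3,:3],c["extrinsics"][:3,3:].T])
cv2.imwrite("pics/w5.png",img("wrist"))
E
```

```text
t 21.30 a 0.5707 b 0.1987 z 0.2342  Fe -0.00 Ff -0.41 Fz 0.20 yaw -13.67 Mz 0.010
```

View pics/w5.png

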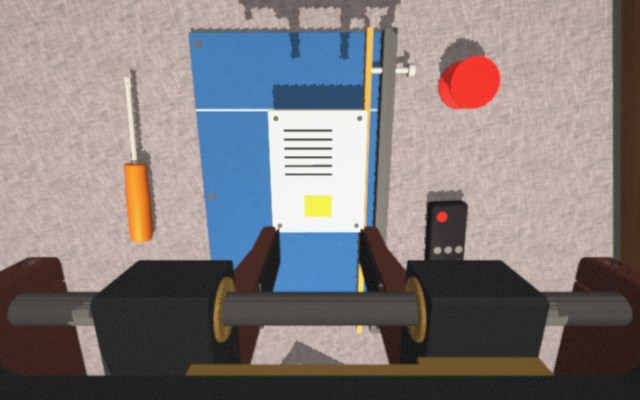

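The wrist camera shows the line at row ~109 and the module's left edge at row ~110, with the module's right side along the bar at column ~367. Now the numbers.

```bash
python3 - <<'E'
from gap import *
w=np.load("wc.npy");E=np.eye(4);E[:3,:3]=w[3:6];E[:3,3]=w[6];c=dict(camera_matrix=w[:3],extrinsics=E)
print("cam ab",(-E[:3,:3].T@E[:3,3])@np.c_[e,f])
im=cv2.imread("pics/w5.png"); print("line",[line(im,c,x,x+.02).round(5) for x in (.45,.47,.49)])
print("left edge",[edge(im,c,x,x+.015,.26,.286).round(5).tolist() for x in (.53,.55,.57,.59)])
s=cv2.cvtColor(im,cv2.COLOR_BGR2HSV)[...,1].astype(np.float32)
for b0 in (.155,.165,.2,.25,):
    A=prof(s.copy(),c,.052,.505,.635,b0,b0+.006)[1].mean(0); print("a-profile",b0,[(round(.505+.002*i,3),int(A[i])) for i in list(range(4,12))+list(range(52,65))])
for a in (.53,.55,.595):
    bs,p=prof(s,c,.052,a,a+.012,.128,.16); m=p.mean(1); h=(m.min()+m.max())/2; print("right edge",bs[np.nonzero((m[:-1]>h)&(m[1:]<=h))[0]])
E
```

```text
cam ab [0.5705376  0.27044075]
line [np.float64(0.27295), np.float64(0.27293), np.float64(0.27291)]
left edge [[0.274], [0.274], [0.274], [0.27375]]
a-profile 0.155 [(0.513, 154), (0.515, 154), (0.517, 152), (0.519, 65), (0.521, 2), (0.523, 1), (0.525, 1), (0.527, 1), (0.609, 1), (0.611, 1), (0.613, 1), (0.615, 1), (0.617, 1), (0.619, 58), (0.621, 92), (0.623, 148), (0.625, 156), (0.627, 155), (0.629, 130), (0.631, 22), (0.633, 28)]
a-profile 0.165 [(0.513, 156), (0.515, 156), (0.517, 151), (0.519, 63), (0.521, 1), (0.523, 1), (0.525, 1), (0.527, 1), (0.609, 1), (0.611, 1), (0.613, 1), (0.615, 1), (0.617, 0), (0.619, 72), (0.621, 56), (0.623, 140), (0.625, 156), (0.627, 155), (0.629, 135), (0.631, 29), (0.633, 28)]
a-profile 0.2 [(0.513, 155), (0.515, 154), (0.517, 153), (0.519, 48), (0.521, 3), (0.523, 1), (0.525, 2), (0.527, 2), (0.609, 1), (0.611, 0), (0.613, 1), (0.615, 1), (0.617, 1), (0.619, 77), (0.621, 66), (0.623, 138), (0.625, 155), (0.627, 155), (0.629, 135), (0.631, 17), (0.633, 29)]
a-profile 0.25 [(0.513, 157), (0.515, 154), (0.517, 154), (0.519, 55), (0.521, 5), (0.523, 3), (0.525, 3), (0.527, 4), (0.609, 3), (0.611, 3), (0.613, 3), (0.615, 2), (0.617, 2), (0.619, 80), (0.621, 59), (0.623, 141), (0.625, 155), (0.627, 155), (0.629, 125), (0.631, 21), (0.633, 27)]
right edge [0.14225]
right edge [0.14225]
right edge [0.14225]
```

The wrist view merges the white line with the white lid, so its edge reading is biased at most +0.75 mm. All readings lie within about -0.7 to +1 mm of the line. The module is square and along the bar, and the arm is clear, so I'll hand in.

```bash
python3 -c "
from cell import ticket
print(ticket.hand_in())"
```

```text
the job is handed in; nothing more can be done
None
```

The job is handed in, with no verdict returned: the module was bedded on the brass bar with about 8 N over sliding for just over a second, then slid along it until its left edge read within about 1 mm of the scribed line, square, with the arm clear.

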